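Fill the module gap and hold the spacer flush

ROBOT

A 7-joint arm with a two-finger parallel gripper is mounted at the origin on the work surface. World frame = base frame: x ahead of the robot, y to its left, z up, the work surface at z = 0. Lengths are in m, angles in rad, forces in N, time in s.
With the tool pointing down it reaches from about 0.4 to 0.85 m from the base axis. Payload 10.4 kg.
Tool frame: the origin (TCP) lies at the very end of the fingers, on their centre line; the grasp point (between the pads) lies 19 mm behind it; z points along the fingers, y is the direction in which the jaws open and shut (so a half turn about z gives the same grasp; the last joint's range is limited). The gripper opens to 87 mm and grips with 3 to 60 N. Pads are 19 mm wide; open, the fingers measure 117 mm over their backs; the gripper's body (75 mm by 190 mm) begins 51 mm behind the grasp point.
Start: joints at [1.191, 0.332, -0.065, 1.46, 0.022, 1.35, -0.088], TCP at [0.218, -0.586, 0.223] pointing down, gripper open.
Joint ranges: [-2.6, 2.6], [-0.5, 2.12], [-1.47, 1.34], [0.16, 2.42], [-1.27, 4.41], [0.06, 2.06], [-2.6, 2.6]. Speed limits (rad/s): [2.22, 2.22, 2.79, 2.79, 3.14, 3.14, 3.14].

INTERFACE

Orientations are given as a unit quaternion [w, x, y, z].
In Python, from station import manip, capture, find_in gives the robot as it stands.
- The arm moves only by the shell command python3 -m inch 'ROWS' [OPENING] [FORCE]. ROWS is JSON, a list of rows, each a list of 4 numbers: the shift along the tool's x, y, z in m, then the turn about the tool's z in rad. In form: [[dx, dy, dz, turn], ...]. A call has 1 to 12 rows; each row is the pose to reach, as a shift and turn from the pose commanded when the call began, along the tool's axes at that moment; what a row does not reach only later rows make up. A row lasts 1/8 s, in which the tool goes at most 62.5 mm and 10.7 degrees, less where a joint would pass 70% of its speed; a pose out of reach is approached as far as the arm can. A call with a gripper value outside its range is refused whole. OPENING is the opening in per cent of the stroke, from 0 (shut) to 100 (fully open), set as the call begins (- or left out, the last holds). The fingers move at their own pace and stop on an object; FORCE is the grip in N (left out, the last holds). Time passes only in rows, so rows that repeat a pose let the fingers close. It gives the time, the measured TCP pose, the force and the opening at its end, in the units of the state.
- manip.observe(): the state, without advancing time (a new reading comes with each control period).
- capture(name): name is "scene" or "top"; returns a dict with "frame" (480x640x3 uint8, red, green, blue), "depth" (480x640 float32, m along the optical axis (not along the pixel's ray), 0 where there is no reading), "fx", "fy", "cx", "cy" (pixels), "T" (4x4, takes a point from camera to world coordinates). Camera axes: x right, y down, z forward; pixel columns grow to the right and rows downward; lengths in m; the calibration is good to about 2 mm. A picture is of the moment at which its call begins.
- manip.job_done(): hands the job in, once; it reports no verdict.
Trained networks look in a picture, given as the dict that the camera call returned (one of the last four; its "shot" number tells which), for a name from the list of things; names that differ only in an ending like _2 or _b are one class to them, and where a whole thing is asked for, a point or a joint stands for the part that bears it (a point fixed in the world has none). Each returns a list of dicts, best first, with "p" (0 to 1); they miss things now and then, are a little off and sometimes report something else, mostly with a low value. They report only what shows in the picture. A call takes as long as a camera call. They do not tell look-alikes from the thing itself.
- find_in(picture, query): "xyz" ([x, y, z] in m, in world coordinates, good to about 4 mm: the middle of the surface that is visible of it).
The state is a dict: "t": time; "qpos": joint angles; "qd": joint speeds; "joint_torque": joint torques, N m; "tool_pos": TCP position; "tcp_rot": TCP orientation; "force": force on the tool from outside, world axes, zero at the start; "ft_torque": the same for the moment, N m; "opening": opening from 0.0 (shut) to 1.0 (fully open).
Only numpy, scipy, OpenCV 4.12 (cv2) and the standard library are available. Lean on these libraries where they do the work, as an engineer would, in place of code of your own. Each camera call takes 0.05 s, during which the arm holds its last target. There are 200 camera calls.

TASK

On the mounting rail there are three gaps between the grey modules. Take the white spacer by its orange tab, slide it foot first into the only gap wide enough for it, ends lined up with its neighbours, and press it against the spring strip fully down, flush with the modules; finish while still holding it pressed down with the fingers. Do not push it onto the two narrower gaps, and leave everything else on the table where it is.

Things in the scene. Friction and masses are not known exactly. Their poses are not given: they have to be found in the camera images.
- spacer_tab (a point): Centre of the orange grip tab on top of the loose white spacer, 88 mm above the spacer's underside. Tab: 30 mm along x, 12 mm along y (thickness), 52 mm tall, from 62 to 114 mm above the underside. z is up; the spacer starts standing upright on the table.
- spacer_foot (a point): Centre of the spacer's underside; axes as spacer_tab.
- gap_wide (a point): Floor centre of the 22 mm wide gap, the only one the spacer fits, 14 mm above the table. y runs along the rail (across the gap), x along the fitted spacer's length, z up. Modules beside it: 70 mm long, centred here, noses up to 62 mm and black toggles up to 66 mm above this floor. The spring strip stands 8 mm above it. The spacer's underside comes to this point when fully down.
- gap_medium (a point): Centre of the floor of the 13 mm wide gap (too narrow); axes and heights as gap_wide.
- gap_narrow (a point): Centre of the floor of the 8 mm wide gap (too narrow); axes and heights as gap_wide. The three gaps are in a row, about 90 mm apart, in any order.
- strip (a joint): Spring strip under the wide gap: 0 standing up, 0.008 m when the spacer is pressed flush onto the floor. It needs 3 N to begin and 8 N at 8 mm, and pushes the spacer up again when let go.
- pair_medium: The grey modules either side of the 13 mm gap (fixed, 90 mm along y); origin 4 mm under gap_medium.
- pair_narrow: The grey modules either side of the 8 mm gap (fixed, 90 mm along y); origin 4 mm under gap_narrow.
- spacer: The loose white spacer as a whole, 18 mm wide (y), 70 mm long (x) up to 45 mm height, a middle nose 45 mm long up to 62 mm, then the tab; about 90 g, the same when turned half round. Origin at spacer_foot.
- breaker: Loose grey two-pole module with a black toggle, 70 x 36 x 72 mm, standing; origin under its centre. Leave alone.
- timer: Loose grey module with a round white dial, 70 x 36 x 69 mm, standing; origin under its centre. Leave alone.
- bottle: Water bottle with blue cap, 64 mm wide, 200 mm tall; origin under its centre. Leave alone.
- tube: Upright paper tube, 48 mm wide, 160 mm tall; origin under its centre. Leave alone.
- screwdriver: Red screwdriver lying on the table along its x, 200 mm long and 26 mm thick. Leave alone.
- carton: Red and white carton, 90 x 60 x 75 mm; origin under its centre. Leave alone.
- tablet: Tablet computer lying flat, 250 x 180 x 10 mm; origin under its centre. Leave alone.
Things that resemble listed ones, but are neither listed nor needed, are in the scene too. Of the things shaped like the spacer, the white one is meant.

How it is judged:
On the way, in this order (a step that is already met when the one before it is completed fails the run):
1. the spacer is lifted off the table in the fingers (height (world z) of spacer_foot above 0.04 m and contact force between spacer and the fingers above 1 N), for 0.2 s.
2. the foot of the spacer is in the wide gap, more than half-way down (x of spacer_foot in the frame of gap_wide between -0.008 and 0.008 m and y of spacer_foot in the frame of gap_wide between -0.004 and 0.004 m and angle between the y axis of spacer_foot and the y axis of gap_wide, either way round below 0.12 rad and z of spacer_foot in the frame of gap_wide below 0.03 m), for 0.1 s.
At the end, for the whole second after the job is handed in: The spacer stands in the wide gap (within 8 mm lengthwise and 4 mm across of its centre, upright to 0.06 rad, turned within 0.12 rad), its underside within 2 mm of the floor with the spring strip pressed down more than 6 mm, at rest, and the fingers still hold it there with more than 1.5 N (x of spacer_foot in the frame of gap_wide between -0.008 and 0.008 m and y of spacer_foot in the frame of gap_wide between -0.004 and 0.004 m and angle between the y axis of spacer_foot and the y axis of gap_wide, either way round below 0.12 rad and z of spacer_foot in the frame of gap_wide below 0.002 m and value of joint strip above 0.006 m and angle between spacer_foot's own z axis and vertical below 0.06 rad and linear speed of spacer below 0.02 m/s and contact force between spacer and the fingers above 1.5 N); the arm keeps its last pose, push and grip.
It fails at once if the spacer is pushed onto the modules of a narrower gap with more than 12 N (contact force between spacer and pair_medium above 12 N or contact force between spacer and pair_narrow above 12 N).
It fails at once if something else loose on the table is shifted by more than 30 mm (distance of any of breaker, timer, bottle, tube, screwdriver, carton, tablet from where it was at the start of the episode above 0.03 m).
It also fails if it takes over 45 s, if anything falls off the work surface, if the arm or the gripper's body presses on something with over 40 N, if the wrist force passes 120 N, or if a joint passes its speed limit or range.

## Working session

There is one attempt and no reset: what is moved stays moved. The work goes in short steps, Python scripts to look and compute and a shell command to move; the robot and the scene stay as the last step left them, time stands still between calls to the robot, and variables do not carry over. Pictures are saved under pics/ and viewed, about 8 in all and at most 12, crops included, and the job is handed in when it is done.

```bash
ls; mkdir -p pics; cat > h.py <<'E'
import numpy as np, cv2
from station import manip, capture, find_in
def world(c,u,v,d=None):
    d=c["depth"][int(v),int(u)] if d is None else d
    return (c["T"]@np.array([(u-c["cx"])*d/c["fx"],(v-c["cy"])*d/c["fy"],d,1]))[:3]
def pix(c,p):
    q=np.linalg.inv(c["T"])@np.append(p,1); return q[0]/q[2]*c["fx"]+c["cx"],q[1]/q[2]*c["fy"]+c["cy"]
def cloud(c):
    v,u=np.mgrid[:480,:640]; d=c["depth"]
    P=np.stack([(u-c["cx"])*d/c["fx"],(v-c["cy"])*d/c["fy"],d,np.ones_like(d)],-1)@c["T"].T
    P=P[...,:3]; P[d==0]=np.nan; return P
def save(n,im): cv2.imwrite("pics/"+n,cv2.cvtColor(np.ascontiguousarray(im),cv2.COLOR_RGB2BGR))
E
python3 - <<'E'
from h import *
for n in("scene","top"):
    c=capture(n); save(n+"0.png",c["frame"]); print(n,c["T"].round(3).tolist(),c["fx"])
    for q in("spacer_tab","spacer","gap_wide","gap_medium","gap_narrow","pair_medium","pair_narrow","strip"):
        try:
            for r in find_in(c,q)[:3]: print(q,round(r["p"],2),np.round(r["xyz"],3),np.round(pix(c,r["xyz"])))
        except Exception as e: print(q,e)
print({k:np.round(v,3) for k,v in manip.observe().items()})
E
```

```text
pics
scene [[-0.893, 0.336, -0.299, 0.887], [0.449, 0.694, -0.563, 0.794], [0.018, -0.637, -0.771, 1.16], [0.0, 0.0, 0.0, 1.0]] 619.976256921426
spacer_tab 0.72 [ 0.429 -0.159  0.047] [301. 198.]
spacer_tab 0.62 [ 0.343 -0.105  0.045] [342. 202.]
spacer_tab 0.61 [ 0.334 -0.21   0.043] [326. 174.]
spacer 0.77 [ 0.428 -0.164  0.05 ] [301. 195.]
spacer 0.57 [ 0.342 -0.101  0.05 ] [344. 201.]
spacer 0.57 [ 0.248 -0.246  0.058] [349. 152.]
gap_wide 0.92 [0.626 0.046 0.064] [261. 283.]
gap_wide 0.28 [ 0.662 -0.14   0.07 ] [214. 228.]
gap_medium 0.78 [ 0.649 -0.052  0.07 ] [234. 253.]
gap_medium 0.24 [ 0.426 -0.162  0.046] [302. 197.]
gap_narrow 0.97 [ 0.662 -0.139  0.078] [214. 226.]
pair_medium 0.79 [ 0.647 -0.052  0.073] [234. 252.]
pair_narrow 0.63 [ 0.645 -0.054  0.072] [235. 251.]
pair_narrow 0.56 [ 0.663 -0.14   0.07 ] [214. 228.]
top [[0.023, -0.989, 0.145, 0.304], [-1.0, -0.024, -0.011, -0.003], [0.014, -0.145, -0.989, 1.18], [0.0, 0.0, 0.0, 1.0]] 528.7265475946693
spacer_tab 0.72 [ 0.331 -0.214  0.059] [415. 306.]
spacer_tab 0.67 [ 0.243 -0.248  0.062] [432. 349.]
spacer_tab 0.66 
[... 319 characters left out ...]
.]
gap_narrow 0.3 [ 0.524 -0.364  0.075] [486. 217.]
pair_narrow 0.68 [ 0.424 -0.163  0.059] [391. 261.]
pair_narrow 0.62 [ 0.639 -0.143  0.073] [383. 162.]
strip 0.63 [0.618 0.034 0.021] [302. 176.]
{'t': np.float64(0.9), 'qpos': array([ 1.191,  0.332, -0.065,  1.46 ,  0.022,  1.35 , -0.089]), 'qd': array([ 0.   ,  0.   ,  0.   , -0.   , -0.001,  0.002, -0.   ]), 'joint_torque': array([ 1.0000e-03, -6.2305e+01,  2.5000e-02, -3.9013e+01, -6.1000e-02,
        3.1000e-02,  0.0000e+00]), 'tool_pos': array([ 0.218, -0.586,  0.223]), 'tcp_rot': array([0.   , 0.984, 0.177, 0.   ]), 'force': array([-0.733, -0.255,  0.131]), 'ft_torque': array([-0.011, -0.032, -0.004]), 'opening': np.float64(1.001)}
```

View pics/scene0.png

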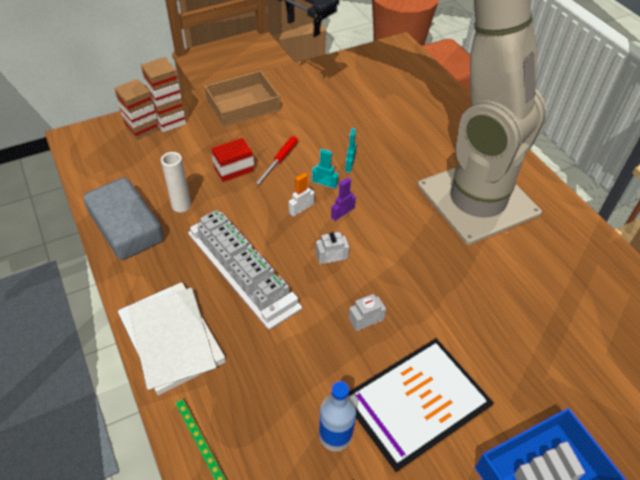

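View pics/top0.png

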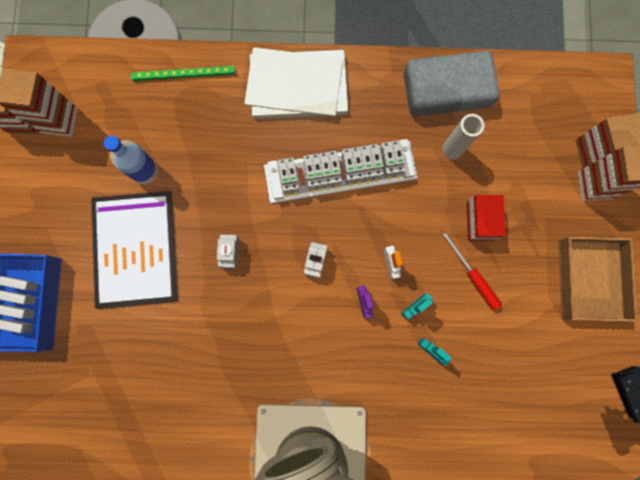

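The spacer candidates in the top view are purple (365,302), teal (418,306), teal (435,351) and white with an orange tab (391,262). I choose the white one, which is at (301,195) in the scene view. The rail runs from (270,180) to (415,160), with the wide gap near (301,174).

```bash
python3 - <<'E'
from h import *
def rect(P): 
    r=cv2.minAreaRect((P[:,:2]*1000).astype(np.float32)); return np.round(r[0],1),np.round(r[1],1),round(r[2],1)
ims=[]
for n in("top","scene"):
    c=capture(n); P=cloud(c); f=c["frame"].astype(int); R,G,B=f[...,0],f[...,1],f[...,2]
    hsv=cv2.cvtColor(c["frame"],cv2.COLOR_RGB2HSV)
    m=(abs(P[...,0]-.42)<.07)&(abs(P[...,1]+.163)<.06)
    tab=m&(P[...,2]>.07)&(P[...,2]<.14)&(hsv[...,1]>150)&(hsv[...,0]<22)
    print(n,"tab",tab.sum(),P[tab].mean(0).round(4),P[tab].max(0).round(3),P[tab].min(0).round(3),rect(P[tab]))
    tt=tab&(P[...,2]>.104); print(" tabtop",tt.sum(),P[tt].mean(0).round(4),rect(P[tt]) if tt.sum()>4 else "")
    w=m&(P[...,2]>.012)&~tab&(hsv[...,1]<60)&(R>120); print(" white",w.sum(),rect(P[w]),P[w][:,2].max())
    rl=(P[...,0]>.5)&(P[...,0]<.75)&(P[...,1]>-.23)&(P[...,1]<.12)
    for lo,hi in((.004,.02),(.05,.1)):
        k=rl&(P[...,2]>lo)&(P[...,2]<hi); 
        if lo<.01:
            Q=P[k]; print(" base",k.sum(),rect(Q))
        else: print(" mods",k.sum(),rect(P[k]))
    v0,v1,u0,u1=(130,215,255,425) if n=="top" else (205,330,185,305)
    cr=cv2.resize(c["frame"][v0:v1,u0:u1],None,fx=4.5 if n=="top" else 4,fy=4.5 if n=="top" else 4,interpolation=cv2.INTER_CUBIC); save(n+"_rail.png",cr)
    v0,v1,u0,u1=(225,325,340,450) if n=="top" else (150,230,270,370)
    save(n+"_sp.png",cv2.resize(c["frame"][v0:v1,u0:u1],None,fx=5,fy=5,interpolation=cv2.INTER_CUBIC))
    np.savez(n+"0.npz",**{k:c[k] for k in("frame","depth","fx","fy","cx","cy","T")})
E
```

```text
top tab 120 [ 0.4247 -0.1672  0.1082] [ 0.441 -0.16   0.117] [ 0.411 -0.177  0.08 ] (array([ 426. , -168.1]), array([29.7, 12.6]), 13.4)
 tabtop 94 [ 0.4257 -0.168   0.1122] (array([ 426. , -168.2]), array([29.6, 12.3]), 13.4)
 white 242 (array([ 426. , -167.5]), array([70. , 18.6]), 14.5) 0.10837550246075578
 base 1588 (array([625.3, -54.8]), array([348.3, 248.7]), 89.9)
 mods 3393 (array([634.5, -52.2]), array([ 72.2, 271.2]), 11.2)
scene tab 193 [ 0.4262 -0.1638  0.0967] [ 0.442 -0.154  0.119] [ 0.409 -0.178  0.07 ] (array([ 425.8, -166.9]), array([34.3, 17.3]), 15.1)
 tabtop 75 [ 0.425  -0.1656  0.1114] (array([ 426.3, -167. ]), array([34. , 16.6]), 17.2)
 white 375 (array([ 426.3, -165.2]), array([70.1, 24.1]), 8.7) 0.06629541058620059
 base 1406 (array([625.1, -54.6]), array([348.7, 249.7]), 89.9)
 mods 3018 (array([633.2, -51.6]), array([ 73.2, 278.2]), 11.3)
```

View pics/top_rail.png

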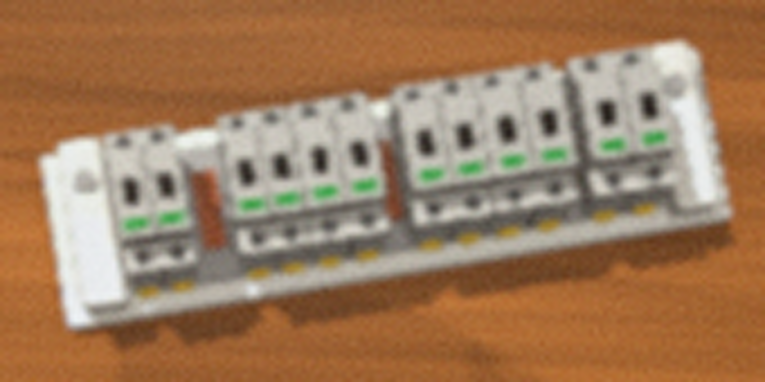

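View pics/top_sp.png

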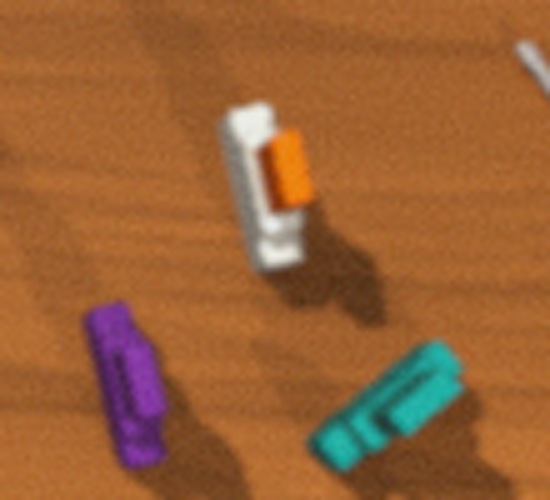

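The crop shows the widest gap at crop x≈207, i.e. pixel (301,177), with the medium gap at crop x≈392 and the narrow one at ≈575. The white spacer with the orange tab is confirmed. Next I'll measure the gap edges in the rail frame.

```bash
python3 - <<'E'
from h import *
a=np.deg2rad(11.25); ex=np.array([np.cos(a),np.sin(a)]); ey=np.array([-ex[1],ex[0]]); o=np.array([.634,-.052])
for n in("top0.npz","scene0.npz"):
    c=dict(np.load(n)); P=cloud(c); X=(P[...,:2]-o)@ex*1000; Y=(P[...,:2]-o)@ey*1000; Z=P[...,2]*1000
    m=(abs(Y)<150)&(abs(X)<50)
    for lo,hi in((40,56),(66,90)):
        k=m&(Z>lo)&(Z<hi); print(n,lo,"x",np.percentile(X[k],[1,5,95,99]).round(1),"y",np.percentile(Y[k],[.2,1,99,99.8]).round(1))
        # angle
    k=m&(Z>66)&(Z<90); h,_=np.histogram(Y[k],np.arange(-140,141,4)); print(list(zip(range(-140,140,4),h)))
    k=m&(Z>60)&(Y>60)&(Y<120)&(abs(X)<25); y=np.sort(Y[k]); d=np.diff(y); i=d.argmax(); print("gap edges",y[i],y[i+1])
    k=m&(Z>66); pts=[]
    for yb in range(-130,131,10):
        s=k&(abs(Y-yb)<5)
        if s.sum()>10: pts.append((yb,X[s].min(),X[s].max()))
    pts=np.array(pts); print(np.polyfit(pts[:,0],pts[:,1],1),np.polyfit(pts[:,0],pts[:,2],1))
E
```

```text
top0.npz 40 x [-35.4 -35.   33.4  35.7] y [-149.2 -146.3  147.9  149.1]
top0.npz 66 x [-22.4 -21.5  20.3  22.6] y [-135.  -133.   133.   134.8]
[(-140, np.int64(0)), (-136, np.int64(32)), (-132, np.int64(33)), (-128, np.int64(39)), (-124, np.int64(41)), (-120, np.int64(41)), (-116, np.int64(37)), (-112, np.int64(31)), (-108, np.int64(44)), (-104, np.int64(39)), (-100, np.int64(38)), (-96, np.int64(27)), (-92, np.int64(0)), (-88, np.int64(25)), (-84, np.int64(34)), (-80, np.int64(41)), (-76, np.int64(41)), (-72, np.int64(37)), (-68, np.int64(41)), (-64, np.int64(37)), (-60, np.int64(35)), (-56, np.int64(42)), (-52, np.int64(42)), (-48, np.int64(37)), (-44, np.int64(37)), (-40, np.int64(38)), (-36, np.int64(40)), (-32, np.int64(40)), (-28, np.int64(39)), (-24, np.int64(36)), (-20, np.int64(39)), (-16, np.int64(41)), (-12, np.int64(42)), (-8, np.int64(19)), (-4, np.int64(0)), (0, np.int64(0)), (4, np.int64(16)), (8, np.int64(36)), (12, np.int64(41)), (16, np.int64(40)), (20, np.int64(38)), (24, np.int64(39)), (28, np.int64(37)), (32, np.int64(41)), (36, np.int64(40)), (40, np.int64(40))
[... 1602 characters left out ...]
), (24, np.int64(32)), (28, np.int64(32)), (32, np.int64(30)), (36, np.int64(34)), (40, np.int64(30)), (44, np.int64(30)), (48, np.int64(26)), (52, np.int64(31)), (56, np.int64(41)), (60, np.int64(28)), (64, np.int64(32)), (68, np.int64(28)), (72, np.int64(39)), (76, np.int64(52)), (80, np.int64(28)), (84, np.int64(0)), (88, np.int64(0)), (92, np.int64(0)), (96, np.int64(0)), (100, np.int64(9)), (104, np.int64(39)), (108, np.int64(30)), (112, np.int64(35)), (116, np.int64(36)), (120, np.int64(32)), (124, np.int64(28)), (128, np.int64(39)), (132, np.int64(61)), (136, np.int64(23))]
gap edges 83.56805106894065 100.86299797672214
[ 3.32060985e-03 -2.37083484e+01] [6.26444577e-04 2.21574437e+01]
```

```bash
python3 - <<'E'
from h import *
from scipy.spatial.transform import Rotation as R
s=manip.observe(); M=R.from_quat(np.roll(s["tcp_rot"],-1)).as_matrix(); print(M.round(3))
print((M.T@(np.array([.426,-.1675,.13])-s["tool_pos"])).round(4))
E
```

```text
[[ 0.937  0.349  0.   ]
 [ 0.349 -0.937 -0.   ]
 [ 0.     0.    -1.   ]]
[ 0.3407 -0.3193  0.0926]
```

```bash
python3 -m inch '[[0.04,-0.04,0,0.02],[0.08,-0.075,0,0.04],[0.12,-0.11,0,0.06],[0.16,-0.15,0,0.08],[0.2,-0.19,0,0.1],[0.24,-0.23,0,0.115],[0.28,-0.265,0.01,0.115],[0.32,-0.3,0.03,0.115],[0.341,-0.319,0.05,0.115],[0.341,-0.319,0.07,0.115],[0.341,-0.319,0.08,0.115],[0.341,-0.319,0.08,0.115]]' 60 30
python3 - <<'E'
from h import *
from scipy.spatial.transform import Rotation as R
s=manip.observe(); M=R.from_quat(np.roll(s["tcp_rot"],-1)).as_matrix(); print(M.round(3),s["tool_pos"].round(4) if hasattr(s["tool_pos"],"round") else s["tool_pos"], s["opening"])
print((M.T@(np.array([.426,-.168,.077])-s["tool_pos"])).round(4))
c=capture("scene"); save("s1.png",cv2.resize(c["frame"][90:250,230:430],None,fx=3.5,fy=3.5,interpolation=cv2.INTER_CUBIC))
E
```

```text
t: 2.5
tool_pos: [0.426, -0.168, 0.1423]
tcp_rot: [-0.0, 0.993, 0.12, -0.0]
force: [0.4, -1.0, 0.6]
opening: 0.604
[[ 0.971  0.239 -0.001]
 [ 0.239 -0.971  0.   ]
 [-0.001 -0.    -1.   ]] [ 0.426  -0.168   0.1423] 0.6042938974203789
[0.     0.0001 0.0653]
```

View pics/s1.png

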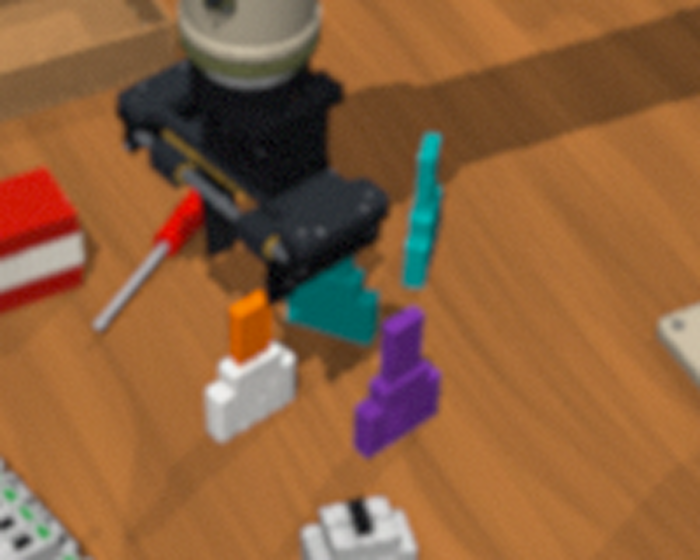

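The crop shows the open fingers at (215,240) and (275,285), straddling the orange tab at (250,297) from above. I'm going down to grip it.

```bash
python3 -m inch '[[0,0,0.02,0],[0,0,0.04,0],[0,0,0.055,0],[0,0,0.065,0],[0,0,0.065,0],[0,0,0.065,0]]' 60 40
python3 -m inch '[[0,0,0,0],[0,0,0,0],[0,0,0,0],[0,0,0,0],[0,0,0,0],[0,0,0,0]]' 0 45
```

```text
t: 3.3
tool_pos: [0.4269, -0.1678, 0.0781]
tcp_rot: [0.0, 0.993, 0.121, 0.0]
force: [-0.5, -0.1, 0.2]
opening: 0.599
t: 4.05
tool_pos: [0.4264, -0.1676, 0.0775]
tcp_rot: [0.0, 0.993, 0.121, -0.0]
force: [0.0, -0.3, -0.5]
opening: 0.134
```

```bash
python3 -m inch '[[0,0,-0.02,0],[0,0,-0.05,0],[0,0,-0.08,0],[0,0,-0.11,0],[0,0,-0.115,0],[0,0,-0.115,0]]'
python3 -m inch '[[0.03,-0.02,0,0.01],[0.06,-0.04,0,0.02],[0.09,-0.06,0,0.03],[0.12,-0.08,0,0.04],[0.15,-0.1,0,0.047],[0.18,-0.12,0,0.047],[0.21,-0.14,0,0.047],[0.234,-0.153,0,0.047],[0.234,-0.153,0,0.047],[0.234,-0.153,0,0.047],[0.234,-0.153,0,0.047]]'
cat > m.py <<'E'
from h import *
def rect(P): 
    r=cv2.minAreaRect((P[:,:2]*1000).astype(np.float32)); return np.round(r[0],1),np.round(r[1],1),round(r[2],1)
s=manip.observe(); t=np.array(s["tool_pos"]); f=t[2]-.0775; print("tcp",t.round(4),s["tcp_rot"],"foot z",round(f,4))
for n in("top","scene"):
    c=capture(n); P=cloud(c); hsv=cv2.cvtColor(c["frame"],cv2.COLOR_RGB2HSV)
    m=(abs(P[...,0]-t[0])<.06)&(abs(P[...,1]-t[1])<.06)&(hsv[...,1]<70)
    for lo,hi in ((f+.005,f+.05),(f+.05,f+.066)):
        w=m&(P[...,2]>max(lo,.088))&(P[...,2]<hi)
        if w.sum()>20: print(n,lo.round(3),w.sum(),rect(P[w]))
    save(n+"_h.png",c["frame"])
    u,v=pix(c,[t[0],t[1],.1]); u,v=int(u),int(v)
    save(n+"_hc.png",cv2.resize(c["frame"][max(0,v-60):v+60,max(0,u-70):u+70],None,fx=5,fy=5,interpolation=cv2.INTER_CUBIC))
E
python3 m.py
```

```text
t: 4.8
tool_pos: [0.4262, -0.1676, 0.192]
tcp_rot: [-0.0, 0.993, 0.121, -0.0]
force: [-0.1, 0.1, -1.7]
opening: 0.132
t: 6.18
tool_pos: [0.6165, 0.0358, 0.1922]
tcp_rot: [0.0, 0.995, 0.097, -0.0]
force: [-0.2, -0.6, -0.4]
opening: 0.134
tcp [0.6165 0.0358 0.1922] [ 3.41939170e-04  9.95318759e-01  9.66454914e-02 -3.15607444e-04] foot z 0.1147
scene 0.12 391 (array([615. ,  44.6]), array([70.4, 18.8]), 0.3)
scene 0.165 97 (array([624.3,  43.9]), array([18.3, 29.6]), 70.5)
```

View pics/scene_hc.png

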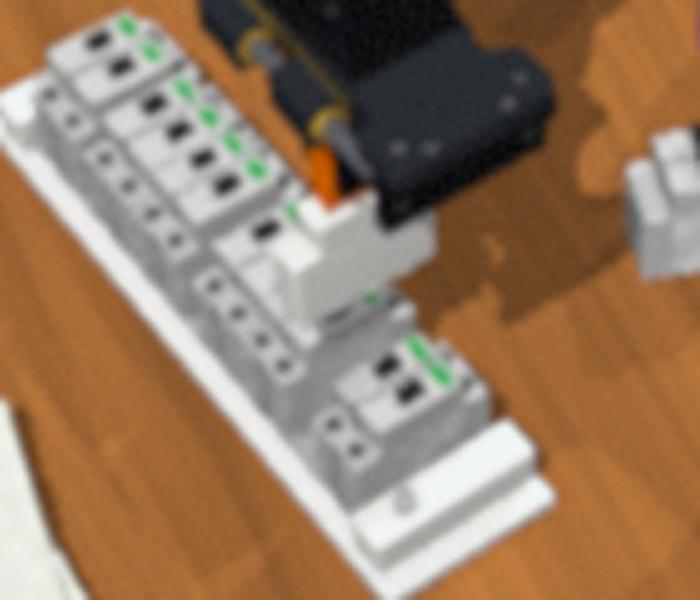

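The held spacer is upright at crop (350,240), with the wide gap just below it. I'll compare its faces with the gap wall as seen by the same camera.

```bash
cat > f.py <<'E'
from h import *
a=np.deg2rad(11.1); ex=np.array([np.cos(a),np.sin(a)]); ey=np.array([-ex[1],ex[0]]); o=np.array([.634,-.052])
s=manip.observe(); f=(s["tool_pos"][2]-.0775)*1000; print("foot",f, "tcp rail",(np.array(s["tool_pos"][:2])-o)@np.c_[ex,ey]*1000)
XS=[]
for _ in range(3):
    c=capture("scene"); P=cloud(c); XS.append((np.dstack([(P[...,:2]-o)@ex,(P[...,:2]-o)@ey,P[...,2]])*1000,cv2.cvtColor(c["frame"],cv2.COLOR_RGB2HSV)[...,1]))
Q=np.concatenate([q.reshape(-1,3) for q,_ in XS]); S=np.concatenate([h.ravel() for _,h in XS]); X,Y,Z=Q.T; g=S<70
def face(n,k,i,j):
    k=k&g; p=Q[k]; 
    for _ in range(3):
        co=np.polyfit(p[:,j],p[:,i],1); r=abs(p[:,i]-np.polyval(co,p[:,j])); p=p[r<max(1.5*np.median(r),1)]
    zz=np.polyfit(p[:,2],p[:,i],1)[0]; print(n,len(p),"at0",round(np.polyval(co,0),2),"mean",p[:,i].mean().round(2),"slope",co[0].round(4),"tiltz",zz.round(3))
sp=(Z>max(f+4,86))&(Z<f+44)
face("spacer +y face",sp&(abs(Y-100)<8)&(abs(X)<30),1,0)
face("spacer +x end",sp&(abs(X-35)<6)&(abs(Y-90)<7),0,1)
face("wall +y (gap)",(Z>30)&(Z<56)&(abs(Y-79.5)<4)&(abs(X)<34),1,0)
face("end module +y wall?",(Z>40)&(Z<72)&(abs(Y-135)<5)&(abs(X)<22),1,0)
face("mods +x end",(Z>30)&(Z<56)&(abs(X-35)<5)&(Y>-130)&(Y<75),0,1)
face("mods nose +x",(Z>62)&(Z<74)&(abs(X-22.5)<4)&(Y>-130)&(Y<75),0,1)
E
python3 f.py
```

```text
foot 115.10125720719135 tcp rail [-3.67225319e-02  8.97406589e+01]
spacer +y face 401 at0 99.24 mean 99.24 slope -0.0012 tiltz 0.0
spacer +x end 90 at0 32.98 mean 32.8 slope -0.002 tiltz -0.008
wall +y (gap) 228 at0 79.58 mean 79.61 slope 0.0019 tiltz 0.003
end module +y wall? 259 at0 135.9 mean 135.9 slope 0.0036 tiltz 0.003
mods +x end 578 at0 33.51 mean 33.51 slope 0.0004 tiltz 0.0
mods nose +x 288 at0 21.12 mean 21.15 slope -0.002 tiltz 0.007
```

```bash
python3 -m inch '[[0.0005,-0.0005,0.01,0],[0.0005,-0.0005,0.02,0],[0.0005,-0.0005,0.03,0],[0.0005,-0.0005,0.034,0],[0.0005,-0.0005,0.038,0],[0.0005,-0.0005,0.042,0],[0.0005,-0.0005,0.046,0],[0.0005,-0.0005,0.05,0],[0.0005,-0.0005,0.05,0]]'
python3 -m inch '[[0,0,0.004,0],[0,0,0.008,0],[0,0,0.012,0],[0,0,0.016,0],[0,0,0.02,0],[0,0,0.02,0],[0,0,0.02,0]]'
```

```text
t: 7.55
tool_pos: [0.6172, 0.0375, 0.1422]
tcp_rot: [0.0, 0.995, 0.097, -0.0]
force: [-0.1, 0.5, -0.6]
opening: 0.13
t: 8.43
tool_pos: [0.6175, 0.0376, 0.1227]
tcp_rot: [0.0, 0.995, 0.097, 0.0]
force: [0.0, 0.4, -0.7]
opening: 0.136
```

```bash
python3 -m inch '[[0,0,0.005,0],[0,0,0.01,0],[0,0,0.015,0],[0,0,0.02,0],[0,0,0.022,0],[0,0,0.025,0],[0,0,0.028,0],[0,0,0.03,0],[0,0,0.031,0],[0,0,0.031,0],[0,0,0.031,0]]' 0 60
```

```text
t: 9.8
tool_pos: [0.6175, 0.0376, 0.0921]
tcp_rot: [0.0, 0.995, 0.097, 0.0]
force: [-2.9, -0.1, 6.3]
opening: 0.132
```

```bash
python3 -m inch '[[0,0,0.001,0],[0,0,0.002,0],[0,0,0.002,0],[0,0,0.002,0]]'; python3 f.py; python3 m.py
```

```text
t: 10.3
tool_pos: [0.6178, 0.0376, 0.0916]
tcp_rot: [0.0, 0.995, 0.097, 0.001]
force: [-8.5, -1.5, 17.8]
opening: 0.133
foot 14.126863842624598 tcp rail [ 1.32132131 91.06851953]
tcp [0.6177 0.0376 0.0916] [3.63692647e-04 9.95263279e-01 9.72138982e-02 5.75654277e-04] foot z 0.0141Traceback (most recent call last):
  File "f.py", line 14, in <module>
    face("spacer +y face",sp&(abs(Y-100)<8)&(abs(X)<30),1,0)
    ~~~~^^^^^^^^^^^^^^^^^^^^^^^^^^^^^^^^^^^^^^^^^^^^^^^^^^^^
  File "f.py", line 11, in face
    co=np.polyfit(p[:,j],p[:,i],1); r=abs(p[:,i]-np.polyval(co,p[:,j])); p=p[r<max(1.5*np.median(r),1)]
    raise TypeError("expected non-empty vector for x")
TypeError: expected non-empty vector for x
```

The vertical force jumped to 17.8 N at the expected depth, which means it is bottoming on the floor. I'll check it visually.

```bash
python3 - <<'E'
from h import *
a=np.deg2rad(11.1); ex=np.array([np.cos(a),np.sin(a)]); ey=np.array([-ex[1],ex[0]]); o=np.array([.634,-.052])
c=capture("scene"); P=cloud(c); X=(P[...,:2]-o)@ex*1000; Y=(P[...,:2]-o)@ey*1000; Z=P[...,2]*1000
def z(n,k): print(n,k.sum(),np.median(Z[k]).round(2) if k.any() else "")
for x0,x1 in((24,33),(10,20)):
  for n,y0,y1 in(("spacer",84,97),("left",105,130),("right",50,76)):
    z(f"{n} x{x0}-{x1}",(X>x0)&(X<x1)&(Y>y0)&(Y<y1)&(Z>50))
for n,y0,y1 in(("spacer",83,98),("left",104,130),("right",50,76)):
  k=(Y>y0)&(Y<y1)&(Z>30)&(Z<56)&(abs(X-35)<5); print(n,"+x end",k.sum(),np.median(X[k]).round(2) if k.any() else "")
s=manip.observe(); print(s["force"],s["opening"],s["tool_pos"])
E
```

```text
spacer x24-33 133 217.1
left x24-33 603 326.84
right x24-33 214 205.71
spacer x10-20 81 101.49
left x10-20 242 319.53
right x10-20 130 487.11
spacer +x end 20 33.78
left +x end 41 33.66
right +x end 37 33.57
[-8.09594073 -1.41514034 18.8797189 ] 0.13356878030676966 [0.61773005 0.03760824 0.09161416]
```

View pics/scene_hc.png

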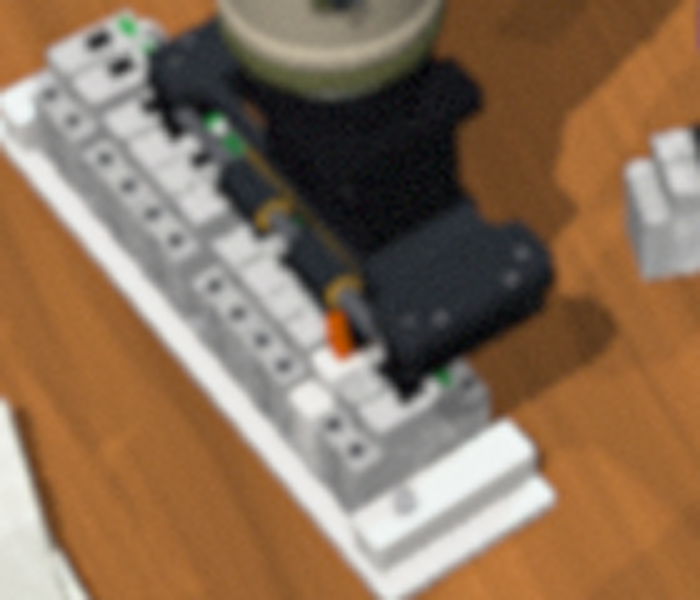

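The picture shows the spacer seated between its neighbours, its white end at (310,400) in line with theirs. I'll do one height check with a proper z limit before handing in.

```bash
python3 - <<'E'
from h import *
a=np.deg2rad(11.1); ex=np.array([np.cos(a),np.sin(a)]); ey=np.array([-ex[1],ex[0]]); o=np.array([.634,-.052])
c=capture("scene"); P=cloud(c); X=(P[...,:2]-o)@ex*1000; Y=(P[...,:2]-o)@ey*1000; Z=P[...,2]*1000
for x0,x1,zl,zh in((26,32,50,66),(16,21,68,84)):
  for n,y0,y1 in(("spacer",84,97),("left",106,130),("right",50,75)):
    k=(X>x0)&(X<x1)&(Y>y0)&(Y<y1)&(Z>zl)&(Z<zh); print(n,x0,k.sum(),np.percentile(Z[k],[20,50,80]).round(2) if k.any() else "")
E
```

```text
spacer 26 14 [56.93 59.06 59.76]
left 26 29 [57.49 59.19 61.61]
right 26 25 [57.09 58.59 60.55]
spacer 16 14 [71.82 74.71 76.92]
left 16 29 [73.54 74.98 78.24]
right 16 25 [73.68 75.97 77.23]
```

The spacer is flush with its neighbours on both steps (59.1 against 59.2 and 58.6 mm), so I'm handing in.

```bash
python3 - <<'E'
from h import *
s=manip.observe(); print(s["t"],s["force"],np.abs(s["qd"]).max()); print(manip.job_done())
E
```

```text
10.65 [-7.26554387 -2.1411904  18.72800672] 0.0021889684789102356
the job is handed in; nothing more can be done
None
```

I gripped the white spacer by its orange tab, carried it over the rail and slid it into the wide gap at the +y end. I pressed it down to the floor and handed in at about 10.7 s, still holding and pressing it with the grip set to 60 N.

| Last check | Result |
|---|---|
| Vertical force | About 18.7 N, more than the spring's 8 N, so it is resting on the floor |
| Finger tip height | 91.6 mm (91.5 mm expected when fully down) |
| Lower step height | Spacer 59.1 mm, neighbours 59.2 and 58.6 mm |
| Nose height | Spacer 74.7 mm, neighbours 75.0 and 76.0 mm; individual points scatter by 2–3 mm |
| Ends | In line with the neighbours to about 0.2 mm |
| Arm | At rest |

- **Failed checks:** My face-fit script failed once the spacer was down, because too little of it showed. A first height check had no upper limit and picked up the gripper, so I ran it again with one.
- **Side force:** About 7 to 8 N of sideways force stayed on the tool at the end. I left it, since everything else agreed.
- **Not measured:** I did not measure the strip position or the spacer's tilt in the gap. I also did not re-check the other objects, but the tool felt no contact during the lift, the carry and the start of the insertion.

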